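# Turn the reversible griddle plate over and seat it on its pins

### The arm

A 6-joint arm with a two-finger parallel gripper is mounted at the origin on the work surface. World frame = base frame: x ahead of the robot, y to its left, z up, the work surface at z = 0. Lengths are in m, angles in rad, forces in N, time in s.
With the tool pointing down it reaches from about 0.325 to 0.775 m from the base axis. Payload 5.5 kg.
Tool frame: the origin (TCP) lies between the finger pads; the fingertips stand 11 mm ahead of it and the grasp point (between the pads) lies 8 mm behind it (robot.tip_extent is the distance from the TCP to the fingertips, in m); z points along the fingers, y is the direction in which the jaws open and shut (so a half turn about z gives the same grasp; the last joint's range is limited). The gripper opens to 85 mm and grips with 20 to 120 N. Pads are 22 mm wide; open, the fingers measure 114 mm over their backs; the gripper's body (76 mm by 85 mm) begins 54 mm behind the grasp point. The pads swing forward as they close: fully open they stand 13 mm farther back than shut.
Start: joints at [-1.325, 0.091, 1.231, -0, 1.82, -0.057], TCP at [0.179, -0.573, 0.242] pointing down, gripper open.
Joint ranges: [-2.87, 2.87], [-0.86, 2.18], [0.17, 2.46], [-1.51, 4.65], [0.06, 2.69], [-2.65, 2.65]. Speed limits (rad/s): [2.57, 2.57, 3.01, 3.14, 3.14, 3.14].

### API

Orientations are given as a rotation vector (axis times angle).
In Python, from station import robot gives the robot as it stands. The module is installed in compiled form; this text tells all that it offers.
- The arm moves only by the shell command python3 -m inch 'ROWS' [OPENING] [FORCE]. ROWS is JSON, a list of rows, each a list of 6 numbers: the shift along the tool's x, y, z in m, then the turn, a rotation vector about the tool's x, y, z in rad. A call has exactly 5 rows; each row shifts and turns the pose as measured when the row begins, along the tool's axes as they then stand; what a row does not reach is not made up. A row lasts 1/12 s, in which the tool goes at most 41.7 mm and 7.16 degrees, less where a joint would pass 70% of its speed; a pose out of reach is approached as far as the arm can. A call with a gripper value outside its range is refused whole. OPENING is the closure, from -1 (fully open) to 1 (shut), set as the call begins (- or left out, the last holds). The fingers move at their own pace and stop on an object; FORCE is the grip in N (left out, the last holds). Time passes only in rows, so rows that do not move let the fingers close, or fill a call up. It gives the time, the measured TCP pose, the force and the opening at its end, in the units of the state.
- robot.get_obs(): the state, without advancing time (a new reading comes with each control period).
- robot.grab_frame(name): name is "scene" or "top"; returns a dict with "pixels" (480x640x3 uint8, red, green, blue), "fx", "fy", "cx", "cy" (pixels), "world_from_camera" (4x4, takes a point from camera to world coordinates). Camera axes: x right, y down, z forward; pixel columns grow to the right and rows downward; lengths in m; the calibration is good to about 2 mm. A picture is of the moment at which its call begins. There is no depth.
- robot.hand_in(): hands the job in, once; it reports no verdict.
Trained networks look in a picture, given as the dict that the camera call returned (one of the last four; its "shot" number tells which), for a name from the list of things; names that differ only in an ending like _2 or _b are one class to them, and where a whole thing is asked for, a point or a joint stands for the part that bears it (a point fixed in the world has none). Each returns a list of dicts, best first, with "score" (0 to 1); they miss things now and then, are a little off and sometimes report something else, mostly with a low value. They report only what shows in the picture. A call takes as long as a camera call. They do not tell look-alikes from the thing itself.
- robot.search_frame(label, picture): "rect" ([left, top, right, bottom] in pixels, round what is visible of it).
The state is a dict: "clock": time; "joints": joint angles; "dq": joint speeds; "effort": joint torques, N m; "tool_pos": TCP position; "tool_rot": TCP orientation; "contact_force": force on the tool from outside, world axes, zero at the start; "wrist_torque": the same for the moment, N m; "grip_width": finger opening in m.
Only numpy, scipy, OpenCV 4.12 (cv2) and the standard library are available. Lean on these libraries where they do the work, as an engineer would, in place of code of your own. Each camera call takes 0.05 s, during which the arm holds its last target. There are 200 camera calls.

### The job

Turn the griddle plate over so that its ribbed face is up and seat it on the griddle base: both locating pins in their holes (thick pin in the large hole, thin pin in the small one), lying flat and fully home, then let go. Lower it onto the base rather than letting it slam down, and leave the other things on the bench where they are.

Things in the scene. Friction and masses are not known exactly. Their poses are not given: they have to be found in the camera images.
- plate: Loose dark griddle plate, 0.33-0.53 kg: slab 120 (x) x 130 (y) x 9 mm, loop handle in its plane at the +y end. Origin: slab centre, half thickness. +z leaves the smooth face; the -z face has six ribs along y, 3.5 mm high, 6 mm wide. Starts on the trivet ribs down (origin 48 mm up), handle overhanging the trivet's edge. Either face fits down on the pins.
- plate_bar (a point): Middle of the handle's round grip bar: 10 mm thick, 70 mm long along plate x, at (0,104,0) mm in the plate's frame. Window between bar and slab: 34 mm deep, 60 mm wide. Heel (edge opposite the handle) 169 mm from the bar. A firm pinch (60 N or more) holds the plate's angle about the bar by friction; in a light one (20 N) it turns in the grip.
- plate_big_hole (a point): Centre of the large through hole, 16 mm diameter, at half thickness; (0, -35, 0) mm in the plate's frame, so towards the heel.
- plate_small_hole (a point): Centre of the small through hole, 12 mm diameter, at half thickness; (0, 40, 0) mm in the plate's frame, so towards the handle.
- base: Fixed griddle base: aluminium bed 140 mm (x) by 180 mm (y -60 to 120), flat top 36 mm up, two brass pins; red control housing at its +x side (x 70 to 115 mm, 50 high, knob to 65). Origin on the bench under where the plate's centre goes, z up. Seated ribs up: plate centre over base origin, plate x along base x, handle out over the base's -y side, bar 104 mm out, plate origin 40.5 mm up.
- big_pin (a point): Foot, on the bed's top, of the thick brass pin: 13 mm diameter for 4 mm, then tapering to 5 mm at 12 mm height; (0, 35, 36) mm in the base's frame.
- small_pin (a point): Foot, on the bed's top, of the thin brass pin: 9 mm diameter for 4 mm, then tapering to 3 mm at 12 mm height; (0, -40, 36) mm in the base's frame.
- trivet: Fixed wooden trivet on which the plate starts: top 130 mm (its x) by 110 mm (its y, from -60 to 50 mm), 40 mm high. Origin on the bench, z up.
- scraper: Bystander: steel dough scraper with wooden grip, 75 by 110 mm, 18 mm high, lying on the bench; origin at its underside.
- cutter: Bystander: steel cutter ring, 68 mm across, 35 mm high; origin at its underside.
- bowl: Bystander: white bowl, 120 mm across, 55 mm high; origin at its underside.
- oil: Bystander: green bottle, 60 mm across, 170 mm high; origin at its underside.
- jar: Bystander: glass jar with red lid, 72 mm across, 100 mm high; origin at its underside.
- brush: Bystander: pastry brush, 200 mm long, lying on the bench; origin at its underside.
- mug: Bystander: blue mug, 76 mm across, 85 mm high; origin at its underside.
There are look-alikes about, which are no part of the job. Of the things that look like the plate, the larger one is meant.

How it is judged:
At the end, for the whole second after the job is handed in: The plate lies still on the base, ribbed face up and level within 0.05 rad, each hole within 4 mm of its own pin's axis, and fully down: the slab's half thickness at both holes less than 43 mm above the bench (40.5 mm when home) (angle between plate's own z axis and vertical above 3.09 rad and horizontal distance between plate_big_hole and big_pin below 0.004 m and horizontal distance between plate_small_hole and small_pin below 0.004 m and z of each of plate_big_hole, plate_small_hole in the frame of base below 0.043 m and linear speed of plate below 0.01 m/s); the robot touches nothing.
It fails at once if the plate slammed onto the base (still turning faster than 6 rad/s or falling faster than 0.5 m/s as it strikes) (contact force between plate and base above 1 N and (angular speed of plate above 6 rad/s or linear speed of plate above 0.5 m/s)).
It fails at once if a bystander was moved more than 30 mm (distance of any of scraper, cutter, bowl, oil, jar, brush, mug from where it was at the start of the episode above 0.03 m).
It also fails if it takes over 48 s, if anything falls off the work surface, if the arm or the gripper's body presses on something with over 40 N, if the wrist force passes 120 N, or if a joint passes its speed limit or range.

## Working session

There is one attempt and no reset: what is moved stays moved. The work goes in short steps, Python scripts to look and compute and a shell command to move; the robot and the scene stay as the last step left them, time stands still between calls to the robot, and variables do not carry over. Pictures are saved under pics/ and viewed, about 8 in all and at most 12, crops included, and the job is handed in when it is done.

```bash
mkdir -p pics; cat > h.py <<'E'
import numpy as np, cv2
from station import robot
from scipy.spatial.transform import Rotation as R
def pix2z(f,u,v,z):
    T=np.array(f["world_from_camera"]); d=T[:3,:3]@np.array([(u-f["cx"])/f["fx"],(v-f["cy"])/f["fy"],1]); o=T[:3,3]
    return o+d*(z-o[2])/d[2]
def proj(f,P):
    T=np.linalg.inv(np.array(f["world_from_camera"])); p=T[:3,:3]@np.array(P)+T[:3,3]
    return np.array([f["fx"]*p[0]/p[2]+f["cx"],f["fy"]*p[1]/p[2]+f["cy"]])
def save(f,n): cv2.imwrite(f"pics/{n}.png",f["pixels"][:,:,::-1])
E
python3 - <<'E'
from h import *
import pickle
for c in ["top","scene"]:
    f=robot.grab_frame(c); save(f,c+"0"); pickle.dump(f,open(c+"0.pkl","wb"))
    print(c,np.round(f["world_from_camera"],3).tolist(),f["fx"],f["cx"],f["cy"])
    for l in ["plate","plate_bar","plate_big_hole","plate_small_hole","base","big_pin","small_pin","trivet"]:
        print(l,[(round(d["score"],2),np.round(d["rect"]).astype(int).tolist()) for d in robot.search_frame(l,f)[:3]])
o=robot.get_obs();print(o)
E
```

```text
top [[0.029, -0.995, 0.1, 0.461], [-0.999, -0.026, 0.03, 0.0], [-0.027, -0.101, -0.995, 1.141], [0.0, 0.0, 0.0, 1.0]] 511.3107608317989 323.8967667800795 241.41881398904712
plate [(0.84, [390, 328, 454, 397]), (0.81, [208, 209, 299, 281])]
plate_bar [(0.64, [211, 209, 296, 280]), (0.57, [390, 328, 453, 400])]
plate_big_hole [(0.95, [209, 206, 300, 281]), (0.71, [386, 329, 453, 396]), (0.68, [109, 300, 182, 366])]
plate_small_hole [(0.7, [388, 326, 451, 399]), (0.68, [244, 120, 297, 162])]
base [(0.68, [354, 193, 442, 284])]
big_pin [(0.61, [355, 194, 443, 283])]
small_pin [(0.9, [359, 195, 444, 278])]
trivet [(0.53, [236, 217, 283, 252])]
scene [[-0.77, 0.545, -0.331, 0.893], [0.638, 0.661, -0.395, 0.436], [0.003, -0.515, -0.857, 0.993], [0.0, 0.0, 0.0, 1.0]] 493.59363224591726 308.6984315174512 246.3906895017232
plate [(0.97, [301, 151, 356, 180]), (0.75, [304, 270, 406, 350]), (0.25, [203, 180, 311, 268])]
plate_bar [(0.86, [302, 152, 356, 184]), (0.67, [306, 276, 402, 346])]
plate_big_hole [(0.66, [304, 152, 356, 182]), (0.63, [308, 276, 401, 350])]
plate_small_hole [(0.84, [302, 
[... 224 characters left out ...]
350]), (0.61, [306, 272, 405, 347])]
{'clock': 0.9, 'joints': array([-1.32466936e+00,  9.10821970e-02,  1.23068014e+00, -1.18419658e-05,
        1.81982231e+00, -5.67440150e-02]), 'dq': array([ 0.0028082 , -0.00011812, -0.00095228, -0.00079024,  0.00078858,
       -0.00138348]), 'effort': array([-3.52202605e-04, -4.58468950e+01, -4.18097949e+01, -1.49700040e-04,
        6.81276779e-04, -3.67198879e-06]), 'tool_pos': array([ 0.17892906, -0.5727101 ,  0.24229711]), 'tool_rot': array([ 3.10563057e+00,  4.73926444e-01, -1.67575688e-05]), 'contact_force': array([ 0.10658415,  0.22004704, -0.30150763]), 'wrist_torque': array([0.00882197, 0.01758804, 0.03634661]), 'grip_width': 0.08541187851046395}
```

View pics/top0.png

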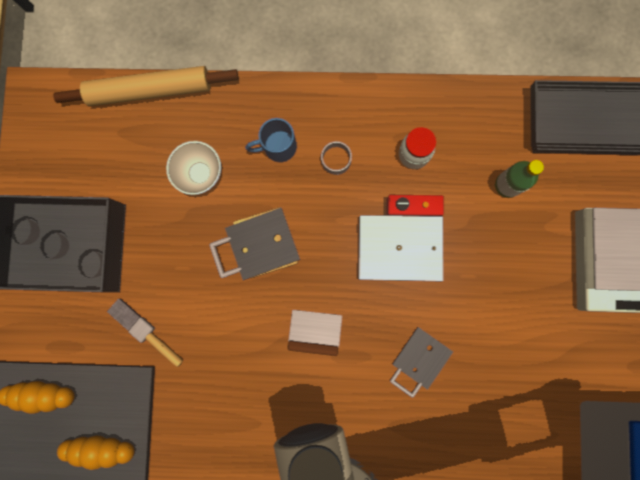

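View pics/scene0.png

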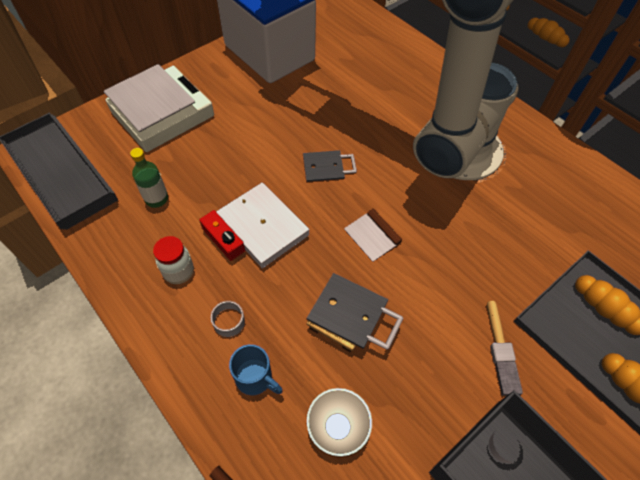

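The top view shows the plate at about (262,243) on the trivet, with its handle to the left at (222,258). The base is at (400,248), with its thick pin at (399,248) and thin pin at (434,248). The small plate at (420,360) is the look-alike. Next I'll fit the plate and base more precisely.

```bash
python3 - <<'E'
from h import *
import pickle
t=pickle.load(open("top0.pkl","rb"));s=pickle.load(open("scene0.pkl","rb"))
def crop(f,x,y,w,h): return cv2.resize(f["pixels"][y:y+h,x:x+w,::-1],(400,300),interpolation=cv2.INTER_CUBIC)
a=np.vstack([np.hstack([crop(t,200,196,112,84),crop(t,346,188,112,84)]),np.hstack([crop(s,300,266,112,84),crop(s,198,182,112,84)])])
cv2.imwrite("pics/comp.png",a)
# bed quad: white in both
for n,f,(x0,y0,x1,y1) in [("top",t,(346,188,458,300)),("scene",s,(195,170,315,275))]:
    im=f["pixels"][y0:y1,x0:x1].astype(int); m=((im.min(2)>110)&(im.max(2)-im.min(2)<60)).astype(np.uint8)
    m=cv2.morphologyEx(m,cv2.MORPH_CLOSE,np.ones((7,7)))
    c=max(cv2.findContours(m,0,2)[0],key=cv2.contourArea); r=cv2.minAreaRect(c)
    box=cv2.boxPoints(r)+[x0,y0]; W=np.array([pix2z(f,u,v,.036) for u,v in box]);
    print(n,"bed corners",W[:,:2].round(4).tolist(),"c",W.mean(0).round(4), np.linalg.norm(W[1]-W[0]),np.linalg.norm(W[2]-W[1]))
E
```

```text
top bed corners [[0.632, -0.0415], [0.6365, -0.2235], [0.4958, -0.2242], [0.4907, -0.0446]] c [ 0.5638 -0.1334  0.036 ] 0.18202953478940032 0.14074997769241457
scene bed corners [[0.6545, -0.2119], [0.495, -0.2532], [0.4935, -0.043], [0.6429, -0.0154]] c [ 0.5715 -0.1309  0.036 ] 0.16477726355791925 0.21026789527529727
```

View pics/comp.png

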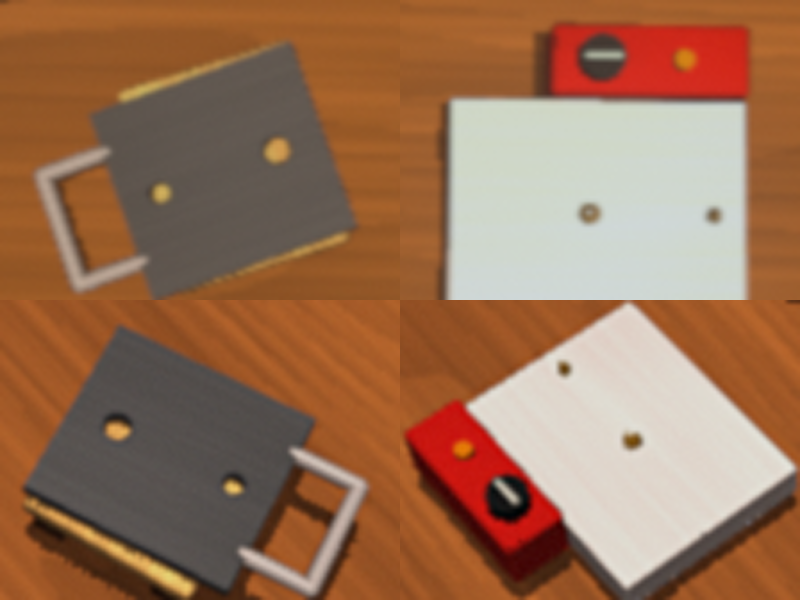

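```bash
cat > fit.py <<'E'
from h import *
import pickle
from scipy.optimize import least_squares
t=pickle.load(open("top0.pkl","rb"));s=pickle.load(open("scene0.pkl","rb"))
def fit(name,obs,z0,x0):
    def res(p,ob=obs):
        M=R.from_rotvec([0,0,p[2]]).as_matrix(); r=[]
        for f,x,y,pts in ob:
            for (u,v),P in pts: r+=list(proj(f,M@np.array(P)+[p[0],p[1],z0])-[x+u/400*112,y+v/300*84])
        return np.array(r)
    for o in [obs]+[[b] for b in obs]:
        q=least_squares(res,x0,args=(o,),loss="soft_l1"); print(name,q.x.round(4),"rms px",np.sqrt((res(q.x,o)**2).mean()).round(2), res(q.x,o).round(1) if o is obs else "")
h=.0045
fit("plate",[(t,200,196,[((92,114),(.06,.065,h)),((291,42),(.06,-.065,h)),((356,229),(-.06,-.065,h)),((155,298),(-.06,.065,h)),((277,150),(0,-.035,h-.002)),((162,193),(0,.04,h-.002)),((57,232),(0,.104,.003))]),
 (s,300,266,[((120,26),(-.06,-.065,h)),((315,121),(-.06,.065,h)),((228,290),(.06,.065,h)),((25,187),(.06,-.065,h)),((118,127),(0,-.035,h-.002)),((234,185),(0,.04,h-.002)),((340,238),(0,.104,.003))])],.048,[.5,.13,.3])
fit("base",[(t,346,188,[((50,98),(.07,.12,.036)),((346,102),(.07,-.06,.036)),((190,213),(0,.035,.042)),((313,215),(0,-.04,.042))]),
 (s,198,182,[((228,3),(-.07,-.06,.036)),((397,166),(-.07,.12,.036)),((227,290),(.07,.12,.036)),((67,107),(.07,-.06,.036)),((232,140),(0,.035,.042)),((164,68),(0,-.04,.042))])],0,[.56,-.16,0])
o=robot.get_obs(); print(R.from_rotvec(o["tool_rot"]).as_matrix().round(3))
E
python3 fit.py
```

```text
plate [0.5625 0.1678 0.3744] rms px 1.03 [-2.2 -0.2 -1.2 -0.5 -0.9 -0.7 -1.9  0.7 -1.1  0.1 -1.8 -0.1 -0.5 -0.9
 -0.3 -1.3  0.2 -1.3 -0.3 -0.4 -0.8 -1.1 -0.3 -0.8 -0.4 -0.9 -1.4 -1.6]
plate [0.5621 0.1648 0.3733] rms px 0.54 
plate [0.5634 0.1702 0.3752] rms px 0.43 
base [ 0.5629 -0.1613  0.0078] rms px 0.9 [-1.3 -0.4 -1.1 -0.1 -1.3 -0.1 -0.6 -0.1  0.3 -1.5  0.2 -0.  -0.5 -0.8
 -1.9 -0.6 -0.2 -1.5 -0.3 -1.3]
base [ 0.5625 -0.1637  0.0088] rms px 0.22 
base [ 0.564  -0.1588  0.0128] rms px 0.64 
[[ 0.954  0.298 -0.   ]
 [ 0.298 -0.954 -0.   ]
 [-0.     0.    -1.   ]]
```

```bash
cat >> h.py <<'E'
def tool(yaw,tilt):  # tool x = (cos yaw, sin yaw); tilt about it, 0 = down, + points to +y
    c,s=np.cos(yaw),np.sin(yaw)
    return R.from_matrix(np.array([[c,s,0],[s,-c,0],[0,0,-1]]).T)*R.from_rotvec([np.deg2rad(tilt),0,0])
def rows(grasp,yaw,tilt,n,back=.008):
    "rows to bring grasp point to `grasp`"
    o=robot.get_obs(); p0=o["tool_pos"]; r0=R.from_rotvec(o["tool_rot"]); r1=tool(yaw,tilt)
    g0=p0-back*r0.apply([0,0,1]); w=(r0.inv()*r1).as_rotvec(); rr=[]
    p=p0
    for k in range(n):
        r=r0*R.from_rotvec(w*k/n); rn=r0*R.from_rotvec(w*(k+1)/n)
        pn=g0+(np.array(grasp)-g0)*(k+1)/n+back*rn.apply([0,0,1])
        rr.append([round(float(x),3) for x in list(r.inv().apply(pn-p))+list(w/n)]); p=pn
    for i in range(0,n,5): print(rr[i:i+5])
def st():
    o=robot.get_obs(); m=R.from_rotvec(o["tool_rot"]).as_matrix()
    print("t",round(o["clock"],2),"grasp",(o["tool_pos"]-.008*m[:,2]).round(4),"yaw",np.arctan2(m[1,0],m[0,0]).round(4),"tilt",np.rad2deg(np.arctan2(m[1,2],-m[2,2])).round(1),"xz",m[2,0].round(3),"F",o["contact_force"].round(1),"w",round(o["grip_width"],4),"q",o["joints"].round(2))
E
python3 -c "
from h import *
rows([.5245,.2644,.13],.374,0,25)"
```

```text
[[0.023, -0.028, 0.005, 0.0, 0.0, -0.003], [0.023, -0.028, 0.005, 0.0, 0.0, -0.003], [0.023, -0.028, 0.005, 0.0, 0.0, -0.003], [0.023, -0.028, 0.005, 0.0, 0.0, -0.003], [0.023, -0.028, 0.005, 0.0, 0.0, -0.003]]
[[0.024, -0.028, 0.005, 0.0, 0.0, -0.003], [0.024, -0.027, 0.005, 0.0, 0.0, -0.003], [0.024, -0.027, 0.005, 0.0, 0.0, -0.003], [0.024, -0.027, 0.005, 0.0, 0.0, -0.003], [0.024, -0.027, 0.005, 0.0, 0.0, -0.003]]
[[0.024, -0.027, 0.005, 0.0, 0.0, -0.003], [0.024, -0.027, 0.005, 0.0, 0.0, -0.003], [0.024, -0.027, 0.005, 0.0, 0.0, -0.003], [0.024, -0.027, 0.005, 0.0, 0.0, -0.003], [0.024, -0.027, 0.005, 0.0, 0.0, -0.003]]
[[0.024, -0.027, 0.005, 0.0, 0.0, -0.003], [0.024, -0.027, 0.005, 0.0, 0.0, -0.003], [0.024, -0.027, 0.005, 0.0, 0.0, -0.003], [0.025, -0.027, 0.005, 0.0, 0.0, -0.003], [0.025, -0.027, 0.005, 0.0, 0.0, -0.003]]
[[0.025, -0.026, 0.005, 0.0, 0.0, -0.003], [0.025, -0.026, 0.005, 0.0, 0.0, -0.003], [0.025, -0.026, 0.005, 0.0, 0.0, -0.003], [0.025, -0.026, 0.005, 0.0, 0.0, -0.003], [0.025, -0.026, 0.005, 0.0, 0.0, -0.003]]
```

```bash
python3 -m inch '[[0.023,-0.028,0.003,0,0,-0.003],[0.023,-0.028,0.003,0,0,-0.003],[0.023,-0.028,0.003,0,0,-0.003],[0.023,-0.028,0.003,0,0,-0.003],[0.023,-0.028,0.003,0,0,-0.003]]' 0.4 80
python3 -m inch '[[0.024,-0.028,0.003,0,0,-0.003],[0.024,-0.028,0.003,0,0,-0.003],[0.024,-0.028,0.003,0,0,-0.003],[0.024,-0.028,0.003,0,0,-0.003],[0.024,-0.028,0.003,0,0,-0.003]]'
python3 -m inch '[[0.024,-0.028,0.005,0,0,-0.003],[0.024,-0.028,0.005,0,0,-0.003],[0.024,-0.028,0.005,0,0,-0.003],[0.024,-0.028,0.005,0,0,-0.003],[0.024,-0.028,0.005,0,0,-0.003]]'
python3 -m inch '[[0.024,-0.027,0.005,0,0,-0.003],[0.024,-0.027,0.005,0,0,-0.003],[0.024,-0.027,0.005,0,0,-0.003],[0.024,-0.027,0.005,0,0,-0.003],[0.024,-0.027,0.005,0,0,-0.003]]'
python3 -c "
from h import *
st();rows([.5245,.2644,.11],.374,0,10)"
```

```text
clock: 1.32
tool_pos: [0.2449, -0.404, 0.222]
tool_rot: [-3.099, -0.483, 0.004]
contact_force: [0.8, -0.3, 0.0]
grip_width: 0.0266
clock: 1.73
tool_pos: [0.3167, -0.2255, 0.207]
tool_rot: [-3.098, -0.502, 0.0]
contact_force: [1.0, 0.1, -0.1]
grip_width: 0.0258
clock: 2.15
tool_pos: [0.3867, -0.0456, 0.1836]
tool_rot: [3.096, 0.524, 0.011]
contact_force: [0.9, -0.1, 0.4]
grip_width: 0.0255
clock: 2.57
tool_pos: [0.4561, 0.1322, 0.16]
tool_rot: [3.09, 0.551, 0.021]
contact_force: [1.0, -0.8, -0.3]
grip_width: 0.0254
t 2.57 grasp [0.456  0.1322 0.168 ] yaw 0.3528 tilt -0.0 xz 0.013 F [ 1.  -0.8 -0.3] w 0.0254 q [ 0.21 -0.26  1.71 -0.    1.68  1.43]
[[0.011, -0.01, 0.006, 0.001, -0.001, -0.002], [0.011, -0.01, 0.006, 0.001, -0.001, -0.002], [0.011, -0.01, 0.006, 0.001, -0.001, -0.002], [0.011, -0.01, 0.006, 0.001, -0.001, -0.002], [0.011, -0.01, 0.006, 0.001, -0.001, -0.002]]
[[0.011, -0.01, 0.006, 0.001, -0.001, -0.002], [0.011, -0.01, 0.006, 0.001, -0.001, -0.002], [0.011, -0.01, 0.006, 0.001, -0.001, -0.002], [0.011, -0.01, 0.006, 0.001, -0.001, -0.002], [0.011, -0.01, 0.006, 0.001, -0.001, -0.002]]
```

```bash
python3 -m inch '[[0.011,-0.010,0.006,0.001,-0.001,-0.002],[0.011,-0.010,0.006,0.001,-0.001,-0.002],[0.011,-0.010,0.006,0.001,-0.001,-0.002],[0.011,-0.010,0.006,0.001,-0.001,-0.002],[0.011,-0.010,0.006,0.001,-0.001,-0.002]]'
python3 -m inch '[[0.011,-0.010,0.006,0.001,-0.001,-0.002],[0.011,-0.010,0.006,0.001,-0.001,-0.002],[0.011,-0.010,0.006,0.001,-0.001,-0.002],[0.011,-0.010,0.006,0.001,-0.001,-0.002],[0.011,-0.010,0.006,0.001,-0.001,-0.002]]'
python3 -c "
from h import *
st();rows([.5245,.2644,.048],.374,0,5)
f=robot.grab_frame('scene');cv2.imwrite('pics/a1.png',cv2.resize(f['pixels'][200:400,270:470,::-1],(600,600)))"
```

```text
clock: 2.98
tool_pos: [0.4916, 0.2083, 0.1292]
tool_rot: [-3.085, -0.58, -0.014]
contact_force: [-0.0, 0.2, 0.9]
grip_width: 0.0261
clock: 3.4
tool_pos: [0.5259, 0.2793, 0.0983]
tool_rot: [-3.077, -0.597, -0.005]
contact_force: [0.1, -0.3, 0.3]
grip_width: 0.0255
t 3.4 grasp [0.5259 0.2792 0.1063] yaw 0.3833 tilt 0.4 xz 0.004 F [ 0.1 -0.3  0.3] w 0.0255 q [0.43 0.09 1.48 0.01 1.56 1.62]
[[-0.001, 0.003, 0.012, -0.001, -0.001, 0.002], [-0.001, 0.003, 0.012, -0.001, -0.001, 0.002], [-0.001, 0.003, 0.012, -0.001, -0.001, 0.002], [-0.001, 0.003, 0.012, -0.001, -0.001, 0.002], [-0.001, 0.003, 0.012, -0.001, -0.001, 0.002]]
```

View pics/a1.png

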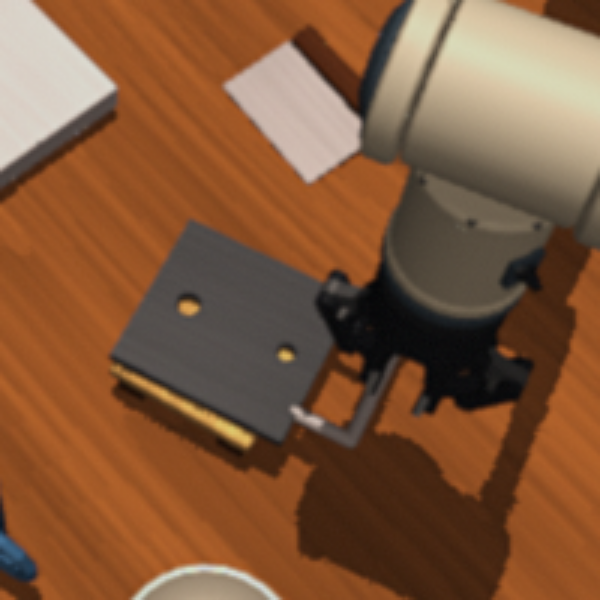

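The fingers straddle the bar but sit about 15 mm too far toward the handle side. I'll correct sideways first, then go down.

```bash
python3 -m inch '[[-0.003,0.007,0,-0.003,-0.002,0.004],[-0.001,0.007,0,-0.003,-0.002,0.005],[0,0,0,0,0,0],[0,0,0,0,0,0],[0,0,0,0,0,0]]'
python3 -c "
from h import *
st();rows([.5245,.2644,.048],.374,0,5)"
```

```text
clock: 3.87
tool_pos: [0.527, 0.2635, 0.0965]
tool_rot: [3.086, 0.584, -0.004]
contact_force: [-0.2, 0.2, 0.6]
grip_width: 0.0258
t 3.87 grasp [0.527  0.2635 0.1045] yaw 0.3743 tilt -0.1 xz -0.003 F [-0.2  0.2  0.6] w 0.0258 q [ 0.41  0.08  1.5  -0.    1.56  1.6 ]
[[-0.0, -0.0, 0.011, 0.0, 0.001, 0.0], [-0.0, -0.0, 0.011, 0.0, 0.001, 0.0], [-0.0, -0.0, 0.011, 0.0, 0.001, 0.0], [-0.0, -0.0, 0.011, 0.0, 0.001, 0.0], [-0.0, -0.0, 0.011, 0.0, 0.001, 0.0]]
```

Now I'll descend, settle, and pinch at 80 N.

```bash
python3 -m inch '[[-0.001,0,0.014,0,0.001,0],[-0.001,0,0.014,0,0.001,0],[0,0,0.014,0,0.001,0],[0,0,0.014,0,0,0],[0,0,0.002,0,0,0]]'
python3 -m inch '[[0,0,0,0,0,0],[0,0,0,0,0,0],[0,0,0,0,0,0],[0,0,0,0,0,0],[0,0,0,0,0,0]]' 
python3 -c "
from h import *
st();rows([.5245,.2644,.048],.374,0,5)"
```

```text
clock: 4.28
tool_pos: [0.5273, 0.261, 0.0423]
tool_rot: [-3.086, -0.579, -0.016]
contact_force: [-0.6, 0.0, -0.2]
grip_width: 0.0259
clock: 4.7
tool_pos: [0.5283, 0.2606, 0.0458]
tool_rot: [-3.086, -0.577, -0.022]
contact_force: [0.0, 0.5, -0.5]
grip_width: 0.0255
t 4.7 grasp [0.5282 0.2606 0.0538] yaw 0.3698 tilt 0.3 xz 0.014 F [ 0.   0.5 -0.5] w 0.0255 q [ 0.4   0.1   1.57 -0.    1.46  1.6 ]
[[-0.0, -0.001, 0.001, 0.0, -0.003, -0.001], [-0.0, -0.001, 0.001, 0.0, -0.003, -0.001], [-0.0, -0.001, 0.001, 0.0, -0.003, -0.001], [-0.0, -0.001, 0.001, 0.0, -0.003, -0.001], [-0.0, -0.001, 0.001, 0.0, -0.003, -0.001]]
```

```bash
python3 -m inch '[[-0.001,-0.002,0.004,-0.002,-0.008,-0.002],[-0.001,-0.002,0.003,-0.002,-0.008,-0.002],[0,0,0,0,0,0],[0,0,0,0,0,0],[0,0,0,0,0,0]]'
python3 -c "
from h import *
st()"
python3 -m inch '[[0,0,0,0,0,0],[0,0,0,0,0,0],[0,0,0,0,0,0],[0,0,0,0,0,0],[0,0,0,0,0,0]]' 1 80
python3 -c "
from h import *
st()"
```

```text
clock: 5.12
tool_pos: [0.5255, 0.2646, 0.0398]
tool_rot: [3.082, 0.584, -0.0]
contact_force: [-0.8, 0.0, 0.2]
grip_width: 0.0258
t 5.12 grasp [0.5255 0.2647 0.0478] yaw 0.3746 tilt -0.3 xz -0.001 F [-0.8  0.   0.2] w 0.0258 q [ 0.41  0.12  1.56 -0.    1.46  1.61]
clock: 5.53
tool_pos: [0.5255, 0.2646, 0.0399]
tool_rot: [3.082, 0.584, -0.0]
contact_force: [1.0, -0.3, -0.3]
grip_width: 0.007
t 5.53 grasp [0.5255 0.2646 0.0479] yaw 0.3747 tilt -0.3 xz -0.001 F [ 1.  -0.3 -0.3] w 0.007 q [ 0.41  0.12  1.56 -0.    1.46  1.61]
```

```bash
python3 -m inch '[[0,0,0,0,0,0],[0,0,0,0,0,0],[0,0,-0.01,0,0,0],[0,0,-0.015,0,0,0],[0,0,-0.015,0,0,0]]'
python3 -c "
from h import *
st()
f=robot.grab_frame('scene');cv2.imwrite('pics/a2.png',cv2.resize(f['pixels'][200:400,270:470,::-1],(500,500)))"
```

```text
clock: 5.95
tool_pos: [0.5219, 0.2636, 0.0749]
tool_rot: [3.081, 0.584, -0.019]
contact_force: [-0.2, 0.3, -5.8]
grip_width: 0.0072
t 5.95 grasp [0.522  0.2636 0.0829] yaw 0.3746 tilt -0.5 xz -0.013 F [-0.2  0.3 -5.8] w 0.0072 q [ 0.41  0.09  1.52 -0.    1.54  1.61]
```

View pics/a2.png

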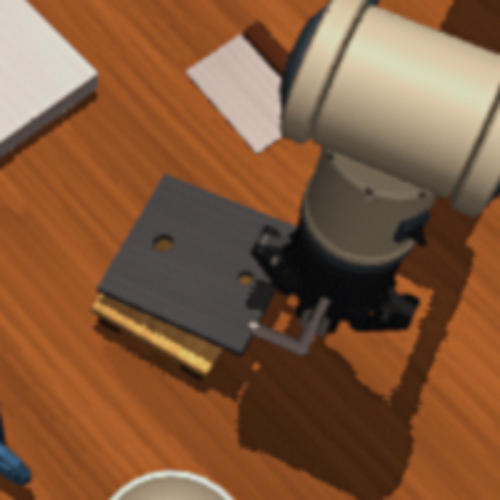

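The plate is lifted and held (about 5.8 N of weight). I'll raise it and begin tilting.

```bash
python3 -m inch '[[0.002,0,-0.025,0,0.003,0],[0.001,0,-0.035,0,0.003,0],[0,0,-0.035,0,0.003,0],[0,0,-0.035,0,0.002,0],[0,0,-0.035,0,0.002,0]]'
python3 -c "
from h import *
st()
rows([.54,.08,.33],.01,40,10)"
```

```text
clock: 6.42
tool_pos: [0.5217, 0.2644, 0.2353]
tool_rot: [3.08, 0.583, -0.031]
contact_force: [-0.2, 0.4, -5.9]
grip_width: 0.0072
t 6.42 grasp [0.5219 0.2645 0.2433] yaw 0.3743 tilt -0.6 xz -0.021 F [-0.2  0.4 -5.9] w 0.0072 q [ 0.41  0.07  1.27 -0.    1.83  1.61]
[[-0.005, 0.017, -0.009, 0.07, 0.015, 0.034], [-0.004, 0.017, -0.01, 0.07, 0.015, 0.034], [-0.004, 0.016, -0.011, 0.07, 0.015, 0.034], [-0.003, 0.016, -0.012, 0.07, 0.015, 0.034], [-0.002, 0.015, -0.013, 0.07, 0.015, 0.034]]
[[-0.001, 0.014, -0.014, 0.07, 0.015, 0.034], [-0.001, 0.013, -0.015, 0.07, 0.015, 0.034], [-0.0, 0.012, -0.016, 0.07, 0.015, 0.034], [0.001, 0.011, -0.017, 0.07, 0.015, 0.034], [0.001, 0.009, -0.018, 0.07, 0.015, 0.034]]
```

```bash
python3 -m inch '[[-0.005,0.017,-0.009,0.07,0.015,0.034],[-0.004,0.017,-0.010,0.07,0.015,0.034],[-0.004,0.016,-0.011,0.07,0.015,0.034],[-0.003,0.016,-0.012,0.07,0.015,0.034],[-0.002,0.015,-0.013,0.07,0.015,0.034]]'
python3 -m inch '[[-0.001,0.014,-0.014,0.07,0.015,0.034],[-0.001,0.013,-0.015,0.07,0.015,0.034],[0,0.012,-0.016,0.07,0.015,0.034],[0.001,0.011,-0.017,0.07,0.015,0.034],[0.001,0.009,-0.018,0.07,0.015,0.034]]'
python3 -c "
from h import *
st()"
python3 -m inch '[[0,0,0,0,0,0],[0,0,0,0,0,0],[0,0,0,0,0,0],[0,0,0,0,0,0],[0,0,0,0,0,0]]' 1 20
python3 -c "
from h import *
st()
f=robot.grab_frame('scene');g=robot.grab_frame('top');cv2.imwrite('pics/a3.png',np.hstack([f['pixels'][100:400,200:500,::-1],g['pixels'][120:420,200:500,::-1]]))
rows([.54,.05,.33],.01,-45,15)"
```

```text
clock: 6.83
tool_pos: [0.5305, 0.1798, 0.2883]
tool_rot: [-2.761, -0.29, 0.001]
contact_force: [-0.2, 0.3, -4.7]
grip_width: 0.0069
clock: 7.25
tool_pos: [0.5398, 0.0823, 0.3294]
tool_rot: [-2.411, -0.014, -0.007]
contact_force: [0.2, -0.0, -4.3]
grip_width: 0.0073
t 7.25 grasp [0.5398 0.077  0.3353] yaw 0.0078 tilt 41.9 xz 0.009 F [ 0.2 -0.  -4.3] w 0.0073 q [-0.31 -0.03  1.34  0.76  1.96  1.5 ]
clock: 7.67
tool_pos: [0.5402, 0.0761, 0.3248]
tool_rot: [-2.415, 0.003, -0.002]
contact_force: [0.4, 0.7, -5.2]
grip_width: 0.0071
t 7.67 grasp [0.5402 0.0708 0.3308] yaw -0.0029 tilt 41.6 xz 0.001 F [ 0.4  0.7 -5.2] w 0.0071 q [-0.32 -0.02  1.35  0.75  1.96  1.5 ]
[[-0.0, 0.002, -0.001, -0.101, -0.0, -0.001], [-0.0, 0.002, -0.001, -0.101, -0.0, -0.001], [-0.0, 0.002, -0.001, -0.101, -0.0, -0.001], [-0.0, 0.002, -0.001, -0.101, -0.0, -0.001], [-0.0, 0.002, -0.0, -0.101, -0.0, -0.001]]
[[-0.0, 0.002, -0.0, -0.101, -0.0, -0.001], [-0.0, 0.002, -0.0, -0.101, -0.0, -0.001], [-0.0, 0.002, 0.0, -0.101, -0.0, -0.001], [-0.0, 0.002, 0.0, -0.101, -0.0, -0.001], [-0.0, 0.002, 0.0, -0.101, -0.0, -0.001]]
[[-0.0, 0.002, 0.0, -0.101, -0.0, -0.001], [-0.0, 0.002, 0.001, -0.101, -0.0, -0.001], [-0.0, 0.002, 0.001, -0.101, -0.0, -0.001], [-0.0, 0.002, 0.001, -0.101, -0.0, -0.001], [-0.0, 0.002, 0.001, -0.101, -0.0, -0.001]]
```

View pics/a3.png

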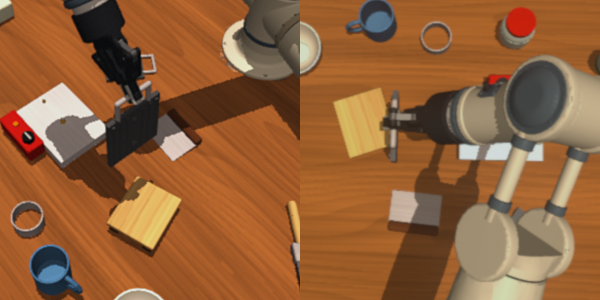

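The plate now hangs almost vertically in the light grip. I'll tilt the tool back under the light pinch and then look at the plate's angle.

```bash
python3 -c "
from h import *
print(robot.get_obs()['wrist_torque'].round(3))"
python3 -m inch '[[0,0.001,-0.001,-0.101,0,0],[0,0.001,-0.001,-0.101,0,0],[0,0.001,-0.001,-0.101,0,0],[0,0.001,-0.001,-0.101,0,0],[0,0.001,-0.001,-0.101,0,0]]'
python3 -m inch '[[0,0.001,0,-0.101,0,0],[0,0.001,0,-0.101,0,0],[0,0.001,0,-0.101,0,0],[0,0.001,0,-0.101,0,0],[0,0.001,0,-0.101,0,0]]'
python3 -m inch '[[0,0.001,0,-0.101,0,0],[0,0.001,0,-0.101,0,0],[0,0.001,0,-0.101,0,0],[0,0.001,0,-0.101,0,0],[0,0,0,-0.02,0,0]]'
python3 -m inch '[[0,0,0,0,0,0],[0,0,0,0,0,0],[0,0,0,0,0,0],[0,0,0,0,0,0],[0,0,0,0,0,0]]'
python3 -c "
from h import *
st();print(robot.get_obs()['wrist_torque'].round(3))
f=robot.grab_frame('scene');g=robot.grab_frame('top');cv2.imwrite('pics/a4.png',cv2.resize(np.hstack([f['pixels'][100:350,220:420,::-1],g['pixels'][160:410,240:440,::-1]]),(800,500)))
import pickle;pickle.dump((f,g),open('a4.pkl','wb'))"
```

```text
[-0.854  0.048 -0.012]
clock: 8.18
tool_pos: [0.5397, 0.07, 0.3246]
tool_rot: [-2.934, 0.004, 0.004]
contact_force: [0.6, 0.2, -5.0]
grip_width: 0.0068
clock: 8.6
tool_pos: [0.5392, 0.0725, 0.3315]
tool_rot: [2.83, 0.011, 0.016]
contact_force: [-0.5, -0.1, -6.2]
grip_width: 0.0073
clock: 9.02
tool_pos: [0.5379, 0.0815, 0.3338]
tool_rot: [2.399, 0.031, 0.027]
contact_force: [0.2, 1.0, -5.6]
grip_width: 0.0074
clock: 9.43
tool_pos: [0.5377, 0.085, 0.3331]
tool_rot: [2.414, 0.039, 0.028]
contact_force: [0.3, 0.7, -5.4]
grip_width: 0.0073
t 9.43 grasp [0.5374 0.0903 0.339 ] yaw 0.0358 tilt -41.6 xz 0.01 F [ 0.3  0.7 -5.4] w 0.0073 q [ 0.47  0.12  1.19 -0.75  2.05  1.72]
[ 1.302  0.071 -0.01 ]
```

View pics/a4.png

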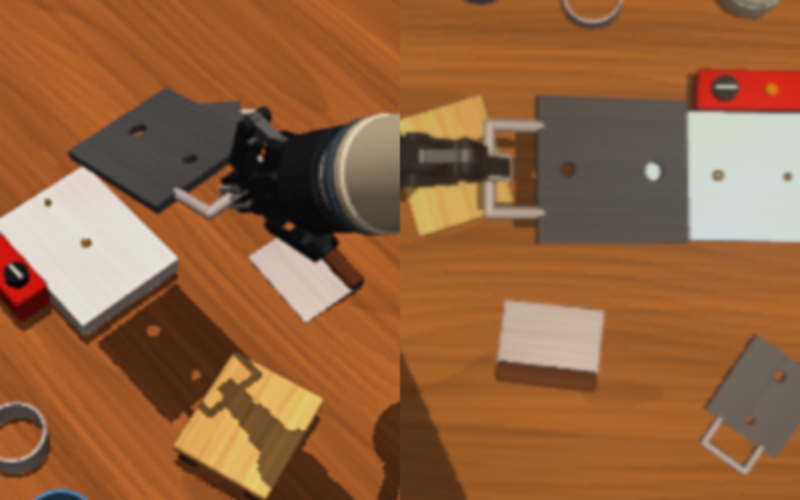

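```bash
python3 - <<'E'
from h import *
import pickle
f,g=pickle.load(open('a4.pkl','rb'))
from scipy.optimize import least_squares
B=np.array([.5374,.0903,.339])
def pts(p): return [B+[p[1],-d*np.cos(p[0])+p[2],-d*np.sin(p[0])] for d in (.139,.064)]
def res(p): return np.concatenate([proj(g,P)-o for P,o in zip(pts(p),[(366,245),(324,245)])]+[proj(f,P)-o for P,o in zip(pts(p),[(220+138/2,100+130/2),(220+190/2,100+159/2)])])
q=least_squares(res,[.5,0,0]);print(np.rad2deg(q.x[0]),q.x,q.fun.round(1))
E
```

```text
19.42181358417628 [ 0.33897459  0.00202609 -0.00396842] [ 0.1  1.7 -0.8 -0.9  0.  -0.2 -1.1  0.2]
```

```bash
python3 -m inch '[[0,0,0,0,0,0],[0,0,0,0,0,0],[0,0,0,0,0,0],[0,0,0,0,0,0],[0,0,0,0,0,0]]' 1 20 | grep clock
python3 -c "
from h import *
print(robot.get_obs()['wrist_torque'].round(3))"
python3 -m inch '[[0,0,0.04,0,0,0],[0,0,0.0,0,0,0],[0,0,-0.04,0,0,0],[0,0,0,0,0,0],[0,0,0,0,0,0]]' 1 20 | grep clock
python3 -c "
from h import *
st();print(robot.get_obs()['wrist_torque'].round(3))"
```

```text
clock: 9.95
[ 1.356e+00  7.600e-02 -1.000e-03]
clock: 10.37
t 10.37 grasp [0.5344 0.0864 0.3298] yaw 0.0315 tilt -42.1 xz -0.008 F [-0.3  2.  -5.9] w 0.0069 q [ 0.46  0.12  1.21 -0.75  2.04  1.72]
[ 1.398e+00 -4.000e-03 -1.000e-03]
```

```bash
python3 -m inch '[[0,0,0,0,0,0],[0,0,0,0,0,0],[0,0,0,0,0,0],[0,0,0,0,0,0],[0,0,0,0,0,0]]' 1 80 | grep clock
python3 -m inch '[[0,0,0,0,0,0],[0,0,0,0,0,0],[0,0,0,0,0,0],[0,0,0,0,0,0],[0,0,0,0,0,0]]' 1 20 | grep clock
python3 -c "
from h import *
st();print(robot.get_obs()['wrist_torque'].round(3))"
python3 -m inch '[[0,0.026,-0.029,0,0,0],[0,-0.026,0.029,0,0,0],[0,0.026,-0.029,0,0,0],[0,-0.026,0.029,0,0,0],[0,0,0,0,0,0]]' 1 20 | grep clock
python3 -m inch '[[0,0,0,0,0,0],[0,0,0,0,0,0],[0,0,0,0,0,0],[0,0,0,0,0,0],[0,0,0,0,0,0]]' 1 20 | grep clock
python3 -c "
from h import *
st();print(robot.get_obs()['wrist_torque'].round(3))
f=robot.grab_frame('scene');g=robot.grab_frame('top');cv2.imwrite('pics/a5.png',cv2.resize(np.hstack([f['pixels'][100:350,220:420,::-1],g['pixels'][160:410,240:440,::-1]]),(800,500)))
import pickle;pickle.dump((f,g),open('a5.pkl','wb'))"
```

```text
clock: 10.78
clock: 11.2
t 11.2 grasp [0.5349 0.0853 0.3305] yaw 0.0304 tilt -42.1 xz -0.005 F [-0.3  0.2 -4.9] w 0.0067 q [ 0.46  0.12  1.21 -0.75  2.04  1.72]
[ 0.964  0.033 -0.015]
clock: 11.62
clock: 12.03
t 12.03 grasp [0.5252 0.0804 0.3242] yaw 0.0302 tilt -44.1 xz -0.073 F [-0.   0.6 -5. ] w 0.0065 q [ 0.46  0.13  1.22 -0.77  2.08  1.68]
[ 1.126 -0.098  0.021]
```

View pics/a5.png

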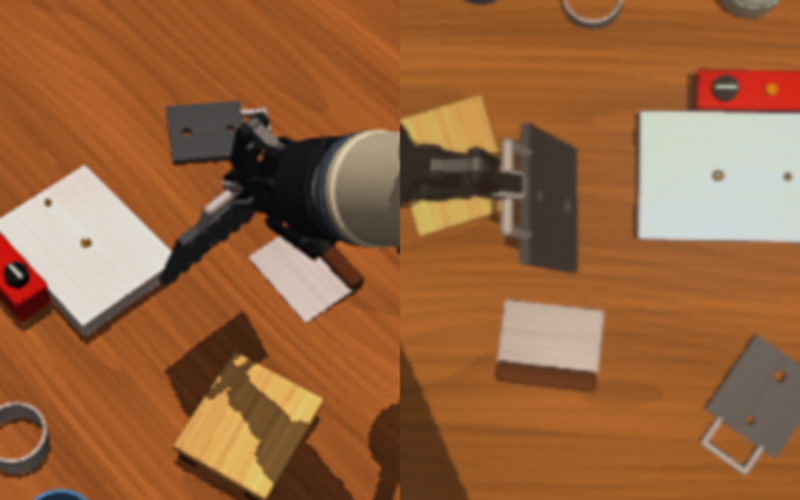

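```bash
cat > pf.py <<'E'
from h import *
from scipy.optimize import least_squares
def plate_pose(c,s,grasp,Rt,extra=(0,0,0)):
    Rp=Rt*R.from_rotvec([np.pi+c,0,0])*R.from_rotvec([0,extra[0],extra[1]])
    return Rp, grasp+s*Rt.apply([1,0,0])-Rp.apply([0,.104,0])
def fitp(obs,c0,f3=False):
    o=robot.get_obs(); Rt=R.from_rotvec(o["tool_rot"]); gr=o["tool_pos"]-.008*Rt.apply([0,0,1])
    def res(p):
        Rp,t=plate_pose(p[0],p[1],gr,Rt,(0,p[2]) if f3 else (0,0))
        r=[]
        for f,pts in obs:
            for uv,P in pts: r+=list(proj(f,Rp.apply(P)+t)-uv)
        return np.array(r)
    q=least_squares(res,[c0,0,0],loss="soft_l1"); print("c deg",np.rad2deg(q.x[0]).round(1),"s",q.x[1:].round(4),"res",res(q.x).round(1))
E
python3 - <<'E'
from pf import *
import pickle
f,g=pickle.load(open('a5.pkl','rb'))
tp=lambda x,y:((x-400)/2+240,y/2+160)
sc=lambda x,y:(x/2+220,y/2+100)
h=.0045
T=[(tp(525,123),(.06,.065,h)),(tp(577,150),(.06,-.065,h)),(tp(577,271),(-.06,-.065,h)),(tp(521,263),(-.06,.065,h)),(tp(567,206),(0,-.035,h)),(tp(540,196),(0,.04,h))]
fitp([(g,T)],np.deg2rad(110)); fitp([(g,T)],np.deg2rad(110),True)
st()
E
```

```text
c deg 114.3 s [-0.0016  0.    ] res [-0.8 -0.7  0.3 -0.8  0.4  1.2  0.6  0.3 -0.4  0.2 -2.8 -0.1]
c deg 114.3 s [-0.0015 -0.0012] res [-0.8 -0.7  0.3 -0.7  0.4  1.3  0.6  0.3 -0.4  0.2 -2.8 -0.2]
t 12.13 grasp [0.5251 0.0803 0.3241] yaw 0.0301 tilt -44.1 xz -0.073 F [ 0.8  0.1 -4.8] w 0.0072 q [ 0.46  0.13  1.22 -0.77  2.08  1.68]
```

```bash
python3 - <<'E'
from h import *
import pickle
t=pickle.load(open("top0.pkl","rb"));s=pickle.load(open("scene0.pkl","rb"))
for p in [(497,182),(507,195),(519,176)]: print("top foot/shoulder",p,pix2z(t,*p,0).round(3),pix2z(t,*p,.11).round(3))
print("cap",pix2z(t,537,167,.17).round(3), "scene foot",pix2z(s,157,205,0).round(3),"cap",pix2z(s,139,153,.17).round(3))
print("scene rects",)
for d in robot.search_frame("oil",robot.grab_frame("top"))[:2]: print(d)
E
```

```text
top foot/shoulder (497, 182) [ 0.72  -0.351 -0.   ] [ 0.695 -0.317  0.11 ]
top foot/shoulder (507, 195) [ 0.691 -0.373  0.   ] [ 0.669 -0.337  0.11 ]
top foot/shoulder (519, 176) [ 0.735 -0.4    0.   ] [ 0.709 -0.362  0.11 ]
cap [ 0.713 -0.375  0.17 ] scene foot [ 0.723 -0.352  0.   ] cap [ 0.71  -0.365  0.17 ]
scene rects
{'rect': [495.3, 160.2, 541.3, 198.8], 'score': 0.62}
```

The plate's offset to the tool is now 114° and it hasn't slid along the bar, so it will be flat with the tool at +66°. I'll firm the grip and swing it over the base.

```bash
python3 -m inch '[[0,0,0,0,0,0],[0,0,0,0,0,0],[0,0,0,0,0,0],[0,0,0,0,0,0],[0,0,0,0,0,0]]' 1 90 | grep clock
python3 -c "
from h import *
st();print(robot.get_obs()['wrist_torque'].round(3));rows([.564,-.265,.22],.01,66,20)"
```

```text
clock: 12.65
t 12.65 grasp [0.5247 0.0803 0.3226] yaw 0.0301 tilt -44.2 xz -0.076 F [ 0.2 -1.2 -5.1] w 0.0064 q [ 0.46  0.13  1.22 -0.77  2.08  1.68]
[ 0.99  -0.023 -0.01 ]
[[0.002, 0.008, 0.016, 0.096, 0.005, 0.0], [0.002, 0.01, 0.015, 0.096, 0.005, 0.0], [0.002, 0.011, 0.014, 0.096, 0.005, 0.0], [0.002, 0.012, 0.012, 0.096, 0.005, 0.0], [0.002, 0.013, 0.011, 0.096, 0.005, 0.0]]
[[0.002, 0.014, 0.01, 0.096, 0.005, 0.0], [0.002, 0.015, 0.008, 0.096, 0.005, 0.0], [0.002, 0.016, 0.007, 0.096, 0.005, 0.0], [0.001, 0.017, 0.005, 0.096, 0.005, 0.0], [0.001, 0.017, 0.003, 0.096, 0.005, 0.0]]
[[0.001, 0.017, 0.002, 0.096, 0.005, 0.0], [0.001, 0.017, -0.0, 0.096, 0.005, 0.0], [0.001, 0.017, -0.002, 0.096, 0.005, 0.0], [0.002, 0.017, -0.004, 0.096, 0.005, 0.0], [0.002, 0.017, -0.005, 0.096, 0.005, 0.0]]
[[0.002, 0.016, -0.007, 0.096, 0.005, 0.0], [0.002, 0.015, -0.008, 0.096, 0.005, 0.0], [0.002, 0.014, -0.01, 0.096, 0.005, 0.0], [0.002, 0.013, -0.011, 0.096, 0.005, 0.0], [0.002, 0.012, -0.013, 0.096, 0.005, 0.0]]
```

```bash
python3 -m inch '[[0.002,0.008,0.016,0.096,0.005,0],[0.002,0.010,0.015,0.096,0.005,0],[0.002,0.011,0.014,0.096,0.005,0],[0.002,0.012,0.012,0.096,0.005,0],[0.002,0.013,0.011,0.096,0.005,0]]' | grep -A1 clock
python3 -m inch '[[0.002,0.014,0.010,0.096,0.005,0],[0.002,0.015,0.008,0.096,0.005,0],[0.002,0.016,0.007,0.096,0.005,0],[0.001,0.017,0.005,0.096,0.005,0],[0.001,0.017,0.003,0.096,0.005,0]]' | grep -A1 clock
python3 -c "
from h import *
st();rows([.564,-.265,.22],.01,66,10)"
```

```text
clock: 13.07
tool_pos: [0.5359, -0.0033, 0.2835]
clock: 13.48
tool_pos: [0.5465, -0.091, 0.2587]
t 13.48 grasp [ 0.5468 -0.0927  0.2665] yaw 0.0557 tilt 12.4 xz -0.026 F [ 0.9  0.2 -5.4] w 0.0068 q [-0.34  0.04  1.27  0.21  1.93  1.24]
[[0.001, 0.017, 0.001, 0.093, 0.005, 0.002], [0.001, 0.017, -0.001, 0.093, 0.005, 0.002], [0.001, 0.017, -0.003, 0.093, 0.005, 0.002], [0.001, 0.017, -0.004, 0.093, 0.005, 0.002], [0.001, 0.016, -0.006, 0.093, 0.005, 0.002]]
[[0.001, 0.016, -0.007, 0.093, 0.005, 0.002], [0.001, 0.015, -0.009, 0.093, 0.005, 0.002], [0.001, 0.014, -0.01, 0.093, 0.005, 0.002], [0.001, 0.013, -0.012, 0.093, 0.005, 0.002], [0.001, 0.012, -0.013, 0.093, 0.005, 0.002]]
```

```bash
python3 -m inch '[[0.001,0.017,0.001,0.093,0.005,0.002],[0.001,0.017,-0.001,0.093,0.005,0.002],[0.001,0.017,-0.003,0.093,0.005,0.002],[0.001,0.017,-0.004,0.093,0.005,0.002],[0.001,0.016,-0.006,0.093,0.005,0.002]]' | grep -A1 clock
python3 -c "
from h import *
st()"
python3 -m inch '[[0.001,0.016,-0.007,0.093,0.005,0.002],[0.001,0.015,-0.009,0.093,0.005,0.002],[0.001,0.014,-0.010,0.093,0.005,0.002],[0.001,0.013,-0.012,0.093,0.005,0.002],[0.001,0.012,-0.013,0.093,0.005,0.002]]' | grep -A1 clock
python3 -c "
from h import *
st();rows([.564,-.265,.16],.01,66,5)"
```

```text
clock: 13.9
tool_pos: [0.5529, -0.1844, 0.2374]
t 13.9 grasp [ 0.553  -0.1895  0.2435] yaw 0.0279 tilt 39.4 xz -0.005 F [ 0.5  0.7 -5.3] w 0.0065 q [-0.66  0.32  1.11  0.6   2.11  1.09]
clock: 14.32
tool_pos: [0.557, -0.2801, 0.2124]
t 14.32 grasp [ 0.557  -0.2874  0.2157] yaw -0.0071 tilt 66.2 xz -0.005 F [ 1.  -0.1 -3.5] w 0.0064 q [-0.85  0.72  0.85  0.99  2.33  1.16]
[[0.001, 0.008, 0.009, -0.001, -0.003, -0.002], [0.001, 0.008, 0.009, -0.001, -0.003, -0.002], [0.001, 0.008, 0.009, -0.001, -0.003, -0.002], [0.001, 0.008, 0.009, -0.001, -0.003, -0.002], [0.001, 0.008, 0.009, -0.001, -0.003, -0.002]]
```

```bash
python3 -m inch '[[0.002,0.011,0.014,-0.001,-0.004,-0.004],[0.002,0.011,0.014,-0.001,-0.004,-0.004],[0.002,0.011,0.014,-0.001,-0.004,-0.004],[0.001,0.011,0.010,-0.001,-0.003,-0.004],[0,0,0,0,0,0]]' | grep -A1 clock
python3 -m inch '[[0,0,0,0,0,0],[0,0,0,0,0,0],[0,0,0,0,0,0],[0,0,0,0,0,0],[0,0,0,0,0,0]]'|grep clock
python3 -c "
from h import *
st();print(robot.get_obs()['wrist_torque'].round(3))
f=robot.grab_frame('scene');g=robot.grab_frame('top');cv2.imwrite('pics/a6.png',np.hstack([cv2.resize(f['pixels'][140:300,180:310,::-1],(400,492),interpolation=2),cv2.resize(g['pixels'][160:320,340:470,::-1],(400,492),interpolation=2)]))
import pickle;pickle.dump((f,g),open('a6.pkl','wb'))"
```

```text
clock: 14.73
tool_pos: [0.5598, -0.2596, 0.1274]
clock: 15.15
t 15.15 grasp [ 0.56   -0.2689  0.1324] yaw -0.0026 tilt 65.7 xz -0.029 F [-0.3  0.5 -5.4] w 0.0062 q [-0.83  0.75  0.95  0.89  2.24  1.04]
[-1.656  0.033  0.012]
```

View pics/a6.png

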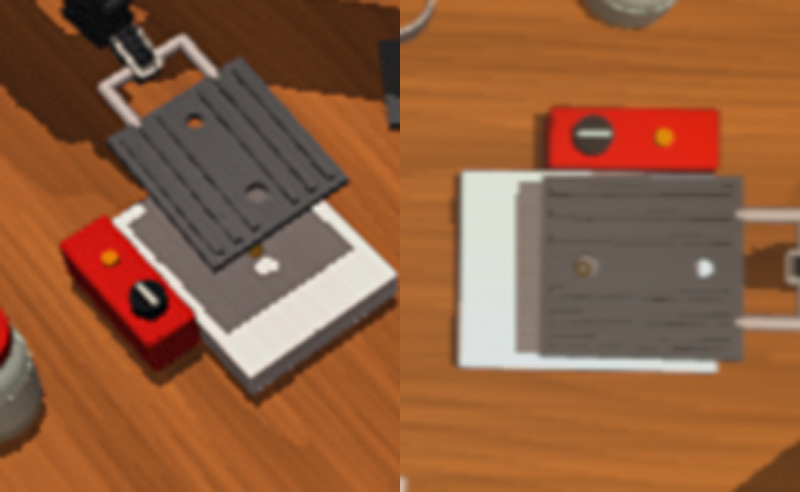

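```bash
cat > fit6.py <<'E'
from pf import *
import pickle,sys
f,g=pickle.load(open('a6.pkl','rb'))
tp=lambda x,y:((x-400)/3.077+340,y/3.075+160)
sc=lambda x,y:(x/3.077+180,y/3.075+140)
h=-.0045
T=[(tp(743,177),(.06,.065,h)),(tp(545,180),(.06,-.065,h)),(tp(540,356),(-.06,-.065,h)),(tp(743,360),(-.06,.065,h)),(tp(587,266),(0,-.035,h)),(tp(706,268),(0,.04,h))]
S=[(sc(108,137),(.06,.065,h)),(sc(240,57),(-.06,.065,h)),(sc(215,270),(.06,-.065,h)),(sc(348,180),(-.06,-.065,h)),(sc(195,121),(0,.04,h)),(sc(257,193),(0,-.035,h))]
def free(obs):
    def res(p):
        Rp=R.from_rotvec([np.pi,0,0])*R.from_rotvec(p[3:]); r=[]
        for F,pts in obs:
            for uv,P in pts: r+=list(proj(F,Rp.apply(P)+p[:3])-uv)
        return np.array(r)
    q=least_squares(res,[.563,-.16,.13,0,0,0],loss="soft_l1"); print("free pos",q.x.round(4),"rms",np.sqrt((q.fun**2).mean()).round(2))
free([(g,T),(f,S)])
for o in ([(g,T)],[(f,S)],[(g,T),(f,S)]): fitp(o,np.deg2rad(114),True)
E
python3 fit6.py
```

```text
free pos [ 0.5573 -0.1597  0.1068 -0.1765 -0.0152 -0.0011] rms 0.57
c deg 103.0 s [-0.0018  0.001 ] res [ 4.2 -0.4  2.9 -0.9  3.6  0.5  4.2  0.5  3.7  0.3  3.2 -0.1]
c deg 90.2 s [-0.0079 -0.0288] res [ 0.  -2.2 -0.8 -4.3  0.6  0.5 -1.7  0.2 -0.2 -2.6 -0.3  0.1]
c deg 98.0 s [-0.0019  0.0009] res [ 4.  -0.1  3.7  0.4  4.4  1.   4.   0.6  4.2  1.1  3.1  0.2 -3.3 -2.3
 -2.8 -3.3 -3.1 -0.5 -3.4 -0.2 -2.9 -2.5 -3.1 -0.5]
```

The plate is ribs up over the base, but it is heel-low by about 10°, about 6 mm short in x, and the bar sits about 9 mm forward in the pads. I'll correct with the tool at 71° and hover lower.

```bash
python3 -c "
from h import *
rows([.567,-.272,.100],.008,71,5)"
```

```text
[[0.002, 0.006, 0.002, 0.019, 0.0, -0.006], [0.002, 0.006, 0.002, 0.019, 0.0, -0.006], [0.001, 0.006, 0.002, 0.019, 0.0, -0.006], [0.001, 0.006, 0.002, 0.019, 0.0, -0.006], [0.001, 0.006, 0.002, 0.019, 0.0, -0.006]]
```

```bash
python3 -m inch '[[0.002,0.006,0.002,0.019,0,-0.006],[0.002,0.006,0.002,0.019,0,-0.006],[0.001,0.006,0.002,0.019,0,-0.006],[0.001,0.006,0.002,0.019,0,-0.006],[0.001,0.006,0.002,0.019,0,-0.006]]' | grep clock
python3 -m inch '[[0,0,0,0,0,0],[0,0,0,0,0,0],[0,0,0,0,0,0],[0,0,0,0,0,0],[0,0,0,0,0,0]]'|grep clock
python3 -c "
from h import *
st();rows([.567,-.272,.085],.008,71,3)"
```

```text
clock: 15.67
clock: 16.08
t 16.08 grasp [ 0.567  -0.2714  0.0947] yaw 0.0087 tilt 71.8 xz -0.0 F [ 0.3 -0.3 -5.3] w 0.0063 q [-0.83  0.86  0.91  0.96  2.26  1.  ]
[[0.0, 0.003, 0.001, -0.005, 0.0, 0.0], [0.0, 0.003, 0.001, -0.005, 0.0, 0.0], [0.0, 0.003, 0.001, -0.005, 0.0, 0.0]]
```

```bash
python3 -m inch '[[0,0.004,0.001,0,0,0],[0,0.004,0.001,0,0,0],[0,0.004,0.002,0,0,0],[0,0.004,0.001,0,0,0],[0,0,0,0,0,0]]' | grep clock
python3 -c "
from h import *
st()
f=robot.grab_frame('scene');g=robot.grab_frame('top');cv2.imwrite('pics/a7.png',np.hstack([cv2.resize(f['pixels'][140:300,180:310,::-1],(400,492),interpolation=2),cv2.resize(g['pixels'][160:320,340:470,::-1],(400,492),interpolation=2)]))
import pickle;pickle.dump((f,g),open('a7.pkl','wb'))"
```

```text
clock: 16.5
t 16.5 grasp [ 0.5675 -0.272   0.0785] yaw 0.0088 tilt 71.6 xz 0.003 F [ 0.3  0.9 -4.9] w 0.0066 q [-0.83  0.88  0.91  0.94  2.24  0.98]
```

View pics/a7.png

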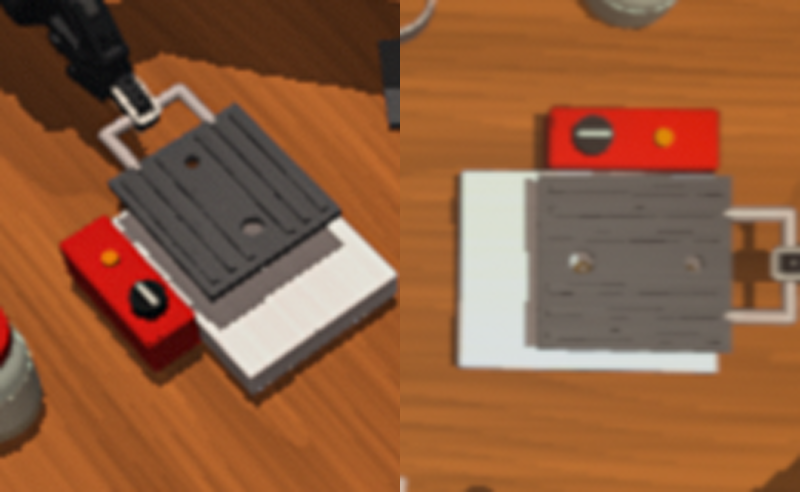

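```bash
sed -e "s/a6/a7/" -e '/^T=/,/^S=/d' fit6.py | sed "s/^h=.*/h=-.0045\nT=[(tp(732,177),(.06,.065,h)),(tp(538,177),(.06,-.065,h)),(tp(536,350),(-.06,-.065,h)),(tp(732,353),(-.06,.065,h)),(tp(581,263),(0,-.035,h)),(tp(694,265),(0,.04,h)),(tp(789,265),(0,.104,-.002))]\nS=[(sc(108,182),(.06,.065,h)),(sc(237,104),(-.06,.065,h)),(sc(212,300),(.06,-.065,h)),(sc(341,212),(-.06,-.065,h)),(sc(192,160),(0,.04,h)),(sc(253,227),(0,-.035,h))]/" > fit7.py; sed -i '/^for o/d' fit7.py; echo 'free([(g,T)]);free([(f,S)])' >> fit7.py; python3 fit7.py
```

```text
free pos [ 0.5641 -0.1605  0.0651 -0.0628  0.0114 -0.0114] rms 0.44
free pos [ 0.5646 -0.1609  0.0655 -0.1079 -0.0272 -0.0051] rms 0.19
free pos [ 0.5632 -0.1598  0.0645 -0.0489  0.0061 -0.0053] rms 0.32
```

```bash
python3 -m inch '[[-0.001,0.003,0,0,0,0],[0,0.003,0.001,0,0,0],[0,0.003,0.001,0,0,0],[0,0.003,0.001,0,0,0],[0,0,0,0,0,0]]' | grep clock
python3 -c "
from h import *
st();print(robot.get_obs()['wrist_torque'].round(2))"
python3 -m inch '[[0,0.002,0.001,0,0,0],[0,0.002,0.001,0,0,0],[0,0.002,0,0,0,0],[0,0.002,0.001,0,0,0],[0,0,0,0,0,0]]' | grep clock
python3 -c "
from h import *
st();print(robot.get_obs()['wrist_torque'].round(2))"
```

```text
clock: 17.02
t 17.02 grasp [ 0.5667 -0.2733  0.0663] yaw 0.0089 tilt 71.6 xz 0.005 F [-0.3  1.1 -5.7] w 0.0063 q [-0.84  0.89  0.91  0.93  2.23  0.96]
[-1.73 -0.04 -0.02]
clock: 17.43
t 17.43 grasp [ 0.5668 -0.2729  0.0565] yaw 0.0088 tilt 71.6 xz 0.005 F [ 0.   0.2 -5.5] w 0.0062 q [-0.84  0.9   0.91  0.92  2.23  0.95]
[-1.71  0.02 -0.01]
```

```bash
python3 -m inch '[[0,0.002,0.001,0,0,0],[0,0.002,0,0,0,0],[0,0,0,0,0,0],[0,0,0,0,0,0],[0,0,0,0,0,0]]' 1 30 | grep clock
python3 -c "
from h import *
st();print(robot.get_obs()['wrist_torque'].round(2))"
python3 -m inch '[[0,0.002,0.001,0,0,0],[0,0.002,0,0,0,0],[0,0,0,0,0,0],[0,0,0,0,0,0],[0,0,0,0,0,0]]' 1 20 | grep clock
python3 -c "
from h import *
st();print(robot.get_obs()['wrist_torque'].round(2))"
```

```text
clock: 17.85
t 17.85 grasp [ 0.5668 -0.2735  0.0524] yaw 0.0089 tilt 71.6 xz 0.005 F [ 0.3  0.1 -4.4] w 0.0065 q [-0.84  0.91  0.91  0.92  2.22  0.94]
[-1.68  0.03  0.01]
clock: 18.27
t 18.27 grasp [ 0.5672 -0.2742  0.0492] yaw 0.0093 tilt 71.5 xz 0.007 F [ 0.2 -0.7 -5.2] w 0.0062 q [-0.84  0.91  0.91  0.92  2.22  0.94]
[-1.59  0.01  0.02]
```

```bash
python3 -m inch '[[0,0.002,0.001,0,0,0],[0,0.002,0.001,0,0,0],[0,0,0,0,0,0],[0,0,0,0,0,0],[0,0,0,0,0,0]]' | grep clock
python3 -c "
from h import *
st();print(robot.get_obs()['wrist_torque'].round(2))"
python3 -m inch '[[0,0.002,0.001,0,0,0],[0,0.001,0.001,0,0,0],[0,0,0,0,0,0],[0,0,0,0,0,0],[0,0,0,0,0,0]]' | grep clock
python3 -c "
from h import *
st();print(robot.get_obs()['wrist_torque'].round(2))
f=robot.grab_frame('scene');g=robot.grab_frame('top');cv2.imwrite('pics/a8.png',np.hstack([cv2.resize(f['pixels'][140:300,180:310,::-1],(400,492),interpolation=2),cv2.resize(g['pixels'][160:320,340:470,::-1],(400,492),interpolation=2)]))
import pickle;pickle.dump((f,g),open('a8.pkl','wb'))"
```

```text
clock: 18.68
t 18.68 grasp [ 0.5676 -0.2748  0.0476] yaw 0.0101 tilt 71.2 xz 0.011 F [-0.1 -0.7 -3.4] w 0.0064 q [-0.84  0.91  0.91  0.91  2.22  0.93]
[-1.63  0.08  0.15]
clock: 19.1
t 19.1 grasp [ 0.568  -0.2749  0.0465] yaw 0.0108 tilt 71.0 xz 0.014 F [-1.9 -0.7 -4.5] w 0.0062 q [-0.84  0.91  0.91  0.91  2.22  0.93]
[-1.55  0.08  0.3 ]
```

```bash
python3 - <<'E'
import pickle,cv2,numpy as np
f,g=pickle.load(open('a8.pkl','rb'))
c=lambda F,x,y,w,h: cv2.resize(F['pixels'][y:y+h,x:x+w,::-1],(400,300),interpolation=2)
cv2.imwrite('pics/a8c.png',np.vstack([np.hstack([c(f,120,40,240,180),c(g,360,160,240,180)]),np.hstack([c(f,196,166,120,90),c(g,366,204,120,90)])]))
E
```

```text
(no output)
```

View pics/a8c.png

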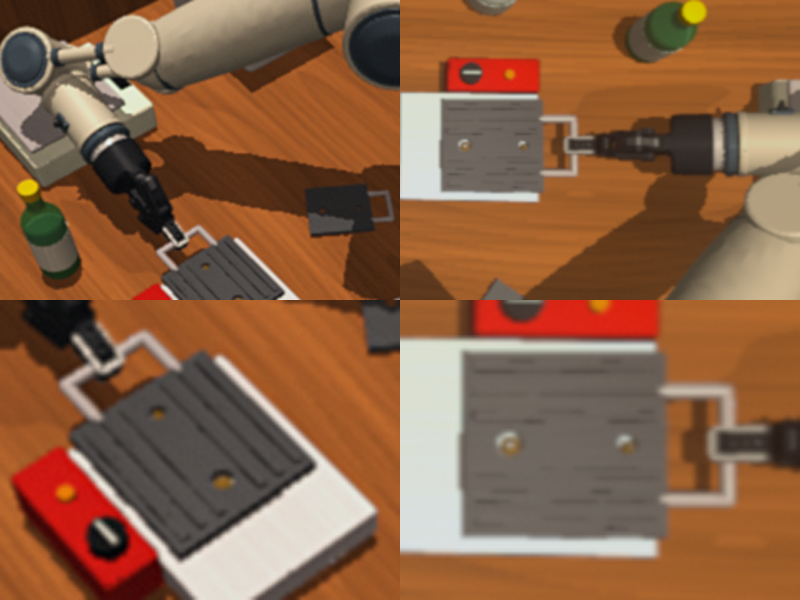

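Both pins are in their holes and the plate is almost flat. The stall is most likely the wrist housing coming down on the kitchen scale behind it. I'll reduce the tool tilt about the bar in the light grip, then lower the last 3 mm.

```bash
python3 -m inch '[[0,0,0,-0.05,0,-0.005],[0,0,0,-0.05,0,-0.005],[0,0,0,-0.05,0,0],[0,0,0,-0.05,0,0],[0,0,0,0,0,0]]' 1 20 | grep clock
python3 -c "
from h import *
st();print(robot.get_obs()['wrist_torque'].round(2),robot.get_obs()['tool_pos'].round(4))"
```

```text
clock: 19.62
t 19.62 grasp [ 0.5673 -0.2736  0.0472] yaw 0.0113 tilt 60.0 xz 0.025 F [ 0.3 -5.6  0.7] w 0.0063 q [-0.82  0.79  0.99  0.76  2.11  0.87]
[-0.63  0.25  0.05] [ 0.5673 -0.2667  0.0432]
```

```bash
python3 -c "
from h import *
rows([.5668,-.2746,.0445],.010,60,3)"
```

```text
[[-0.0, 0.001, 0.0, 0.0, -0.004, 0.007], [-0.0, 0.001, 0.0, 0.0, -0.004, 0.007], [-0.0, 0.001, 0.0, 0.0, -0.004, 0.007]]
```

```bash
python3 -m inch '[[0,0.001,0,0,-0.004,0.007],[0,0.001,0,0,-0.004,0.007],[0,0.001,0,0,-0.004,0.007],[0,0.001,0,0,0,0],[0,0,0,0,0,0]]' 1 20 | grep clock
python3 -c "
from h import *
st();print(robot.get_obs()['wrist_torque'].round(2),robot.get_obs()['tool_pos'].round(4))"
```

```text
clock: 20.03
t 20.03 grasp [ 0.5669 -0.2737  0.0451] yaw 0.013 tilt 61.0 xz 0.0 F [ 0.1 -5.   2. ] w 0.0062 q [-0.81  0.81  0.97  0.77  2.13  0.89]
[-0.22 -0.05 -0.02] [ 0.5668 -0.2667  0.0412]
```

The bar is at seat height and the base is carrying the weight. I'll release, back out along the tool, then go up.

```bash
python3 -m inch '[[0,0,0,0,0,0],[0,0,0,0,0,0],[0,0,0,0,0,0],[0,0,0,0,0,0],[0,0,0,0,0,0]]' 0.5 20
python3 -m inch '[[0,0,-0.006,0,0,0],[0,0,-0.008,0,0,0],[0,0,-0.010,0,0,0],[0,0,-0.010,0,0,0],[0,0,-0.010,0,0,0]]'
python3 -c "
from h import *
st()"
```

```text
clock: 20.45
tool_pos: [0.5661, -0.2649, 0.0366]
tool_rot: [-2.067, -0.01, 0.014]
contact_force: [0.4, -0.0, 0.8]
grip_width: 0.021
clock: 20.87
tool_pos: [0.5664, -0.304, 0.0575]
tool_rot: [-2.064, -0.011, 0.019]
contact_force: [-0.6, 0.6, -0.8]
grip_width: 0.0215
t 20.87 grasp [ 0.5665 -0.3111  0.0613] yaw 0.016 tilt 61.7 xz -0.009 F [-0.6  0.6 -0.8] w 0.0215 q [-0.85  0.88  0.84  0.79  2.2   0.93]
```

```bash
python3 -m inch '[[0,-0.014,-0.016,0,0,0],[0,-0.020,-0.014,0,0,0],[0,-0.022,-0.012,0,0,0],[0,-0.022,-0.012,-0.05,0,0],[0,-0.022,-0.012,-0.05,0,0]]' | grep -A1 clock
python3 -m inch '[[0,0,0,0,0,0],[0,0,0,0,0,0],[0,0,0,0,0,0],[0,0,0,0,0,0],[0,0,0,0,0,0]]' | grep -A1 clock
python3 - <<'E'
from h import *
import pickle
st()
f=robot.grab_frame('scene');g=robot.grab_frame('top');pickle.dump((f,g),open('a9.pkl','wb'))
c=lambda F,x,y,w,h: cv2.resize(F['pixels'][y:y+h,x:x+w,::-1],(400,300),interpolation=2)
cv2.imwrite('pics/a9.png',np.vstack([np.hstack([c(f,0,0,640,480),c(g,0,0,640,480)]),np.hstack([c(f,196,176,120,90),c(g,366,204,120,90)])]))
E
```

```text
clock: 21.28
tool_pos: [0.5649, -0.3191, 0.1726]
clock: 21.7
tool_pos: [0.5658, -0.3217, 0.1837]
t 21.7 grasp [ 0.5659 -0.3283  0.1882] yaw 0.0106 tilt 55.7 xz -0.009 F [-0.2  0.5 -0.5] w 0.0215 q [-0.85  0.77  0.73  0.8   2.3   1.07]
```

View pics/a9.png

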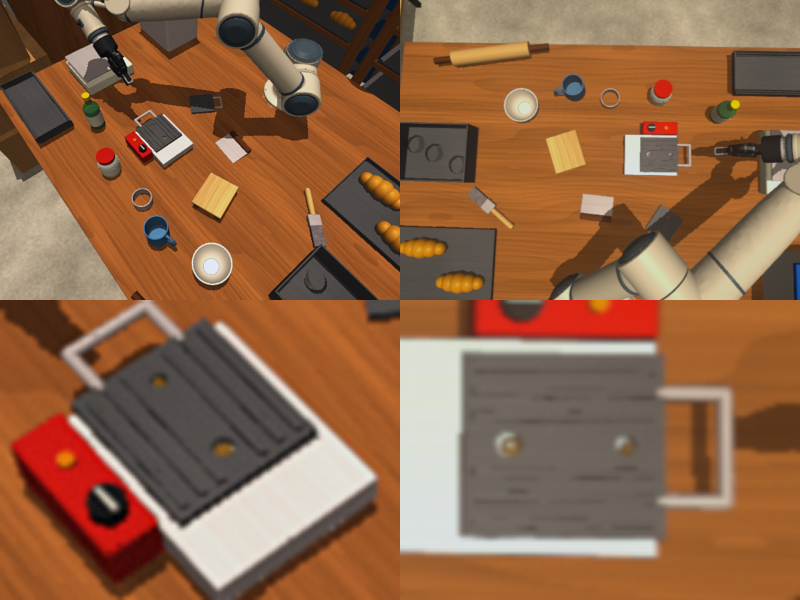

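```bash
sed -e "s/a6/a9/" -e '/^T=/,/^S=/d' -e '/^for o/d' -e 's#^tp=.*#tp=lambda x,y:(x/3.3333+366,y/3.3333+204)#' -e 's#^sc=.*#sc=lambda x,y:(x/3.3333+196,y/3.3333+176)#' fit6.py | sed "s/^h=.*/h=-.0045\nT=[(tp(62,52),(.06,-.065,h)),(tp(263,55),(.06,.065,h)),(tp(264,239),(-.06,.065,h)),(tp(59,237),(-.06,-.065,h)),(tp(108,144),(0,-.035,h)),(tp(224,144),(0,.04,h))]\nS=[(sc(72,104),(.06,.065,h)),(sc(205,20),(-.06,.065,h)),(sc(317,133),(-.06,-.065,h)),(sc(180,224),(.06,-.065,h)),(sc(159,81),(0,.04,h)),(sc(224,149),(0,-.035,h))]/" > fit9.py; python3 fit9.py
python3 - <<'E'
import pickle,numpy as np
from h import *
# bystander displacement: rect centres before/after
t0=pickle.load(open('top0.pkl','rb')); t1=robot.grab_frame('top')
a=[x['pixels'].astype(int) for x in (t0,t1)]
d=np.abs(a[0]-a[1]).max(2)>60
for n,(x,y,X,Y) in dict(bowl=(160,135,228,200),mug=(240,112,302,165),ring=(315,135,356,180),jar=(392,120,442,172),oil=(492,155,548,202),brush=(104,290,185,368),scraper=(284,305,345,358)).items(): print(n,d[y:Y,x:X].mean().round(3))
E
```

```text
free pos [ 0.5634 -0.162   0.0331 -0.0141  0.0221 -0.0115] rms 0.4
bowl 0.0
mug 0.0
ring 0.0
jar 0.0
oil 0.0
brush 0.0
scraper 0.052
```

```bash
cat >> fit9.py <<'E'
print("per-camera height/tilt relative to the base seen by that camera")
for F,pts,b in ((g,T,(.5625,-.1637,.0088)),(f,S,(.564,-.1588,.0128))):
    for lab,sel in (("handle end",[p for p in pts if p[1][1]>0]),("heel end",[p for p in pts if p[1][1]<0])):
        def res(p):
            Rp=R.from_rotvec([0,0,b[2]])*R.from_rotvec([np.pi,0,0]); r=[]
            for uv,P in sel: r+=list(proj(F,Rp.apply(P)+[b[0]+p[0],b[1]+p[1],.0405+p[2]])-uv)
            return np.r_[r,np.array(p[:2])/.001*.3]   # xy held near seat (1 mm ~ .3 px)
        q=least_squares(res,[0,0,0]); print(lab,(q.x*1000).round(1),"mm  res",q.fun.round(1))
E
python3 fit9.py
```

```text
free pos [ 0.5634 -0.162   0.0331 -0.0141  0.0221 -0.0115] rms 0.4
per-camera height/tilt relative to the base seen by that camera
handle end [ 1.9  0.6 -8.7] mm  res [ 0.  -0.2 -0.1  0.1  0.2  0.5  0.6  0.2]
heel end [ 0.8  1.3 -5.6] mm  res [-0.   0.   0.4 -0.1 -0.1  0.2  0.2  0.4]
handle end [-0.5 -0.2 -3.5] mm  res [-0.5  0.2  0.1 -0.5  0.2  0.4 -0.2 -0. ]
heel end [-0.  -0.3 -4.5] mm  res [ 0.1 -0.6  0.1  0.4 -0.2  0.2 -0.  -0.1]
```

```bash
python3 -m inch '[[0,-0.014,-0.012,-0.05,0,0],[0,-0.014,-0.014,-0.06,0,0],[0,-0.012,-0.014,-0.06,0,0],[0,-0.008,-0.010,-0.04,0,0],[0,0,0,0,0,0]]' | grep -A1 clock
python3 -m inch '[[0,0,0,0,0,0],[0,0,0,0,0,0],[0,0,0,0,0,0],[0,0,0,0,0,0],[0,0,0,0,0,0]]' | grep clock
python3 - <<'E'
from h import *
import pickle
st()
t0=pickle.load(open('scene0.pkl','rb')); f=robot.grab_frame('scene')
p=pickle.load(open('a9.pkl','rb'))[0]['pixels'].astype(int); print("plate region change",(np.abs(p-f['pixels'])[176:266,196:316].max(2)>40).mean())
for F in (t0,f): print("scraper",[(round(d['score'],2),np.round(d['rect'],1)) for d in robot.search_frame('scraper',F if F is f else f)[:1]]); 
d=np.abs(t0['pixels'].astype(int)-f['pixels']).max(2)>60; print("scraper area scene diff",d[205:262,342:404].mean().round(3))
robot.hand_in(); print("handed in")
E
```

```text
clock: 22.27
tool_pos: [0.5658, -0.3314, 0.2451]
clock: 22.68
t 22.68 grasp [ 0.5656 -0.3367  0.2446] yaw 0.0083 tilt 44.6 xz -0.029 F [-0.3  0.2  0.2] w 0.0213 q [-0.82  0.69  0.66  0.67  2.31  1.09]
plate region change 0.011944444444444445
scraper [(0.64, array([346.4, 208.4, 401.1, 259.8]))]
scraper [(0.64, array([346.4, 208.4, 401.1, 259.8]))]
scraper area scene diff 0.231
the job is handed in; nothing more can be done
handed in
```

The griddle plate is on the base, ribbed face up, with both pins in their holes and the gripper clear. I handed the job in at about 23 s of the 48 s allowed. The hand-in gives no verdict, so these are my own last checks.

**What I did:** I pinched the handle bar and lifted the plate. Loosening the grip let the plate turn about the bar, then I firmed it and swung the plate over. I lowered it heel-first onto the pins and let go about level with the seat.

**Last checks:**
- **Position:** the camera fit puts the plate's centre about 1 mm from the base origin, and both pins show inside their holes.
- **Level:** the scene camera puts the two ends within about 1 mm of the same height. The joint fit of both cameras reads tilts of 0.014 and 0.022 rad, about its own noise and inside the 0.05 limit.
- **Arm:** it stood clear of everything in the pictures, reading about zero force.
- **Bystanders:** bowl, mug, cutter, jar, oil and brush show no change in the top picture.

**Not fully settled:**
- **Height:** the cameras disagree by about 5 mm in y, and every height reads 3–9 mm below nominal. "Fully home" therefore rests on the bar height at release, the base taking the weight, and the level reading, not on a measured height.
- **Scraper:** its area changed in both pictures, by 23% in the scene view. I put this down to the arm's shadow, because it was found where the first picture shows it and the arm never went near it.
- **Wrist contact:** while lowering, the arm stalled, most likely because the wrist housing touched the kitchen scale behind it. The wrist sensor does not measure force there. I reduced the tool tilt straight away.

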